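# Sort display rings by the grip of their pads

### The arm

A 6-joint arm with a two-finger parallel gripper is mounted at the origin on the work surface. World frame = base frame: x ahead of the robot, y to its left, z up, the work surface at z = 0. Lengths are in mm, angles in degrees, forces in N, time in s.
With the tool pointing down it reaches from about 275 to 750 mm from the base axis. Payload 10.2 kg.
Tool frame: the origin (TCP) lies on the front face of the gripper's body, between the roots of the fingers; the fingertips stand 64 mm ahead of it and the grasp point (between the pads) lies 45 mm ahead of it; z points along the fingers, y is the line along which they close (so a half turn about z gives the same grasp; the last joint's range is limited). The gripper opens to 88 mm and grips with 3 to 60 N. Pads are 18 mm wide; open, the fingers measure 123 mm over their backs; the gripper's body (75 mm by 187 mm) begins 45 mm behind the grasp point.
Start: joints at [53.892, 17.928, 85.812, -0, 76.261, -12.8], TCP at [207.741, 482.157, 302.72] pointing down, gripper open.
Joint ranges: [-168.41, 168.41], [-55.51, 124.54], [10.69, 146.95], [-70.63, 250.63], [1, 178], [-165.06, 165.06]. Speed limits (degrees/s): [136.94, 136.94, 172.46, 180, 180, 180].

### API

Orientations are given as [roll, pitch, yaw] about the fixed x, y, z axes, in that order (R = Rz(yaw) Ry(pitch) Rx(roll)).
In Python, from workcell import manip, viewer gives the robot as it stands. The module is installed in compiled form; this text tells all that it offers.
- The arm moves only by the tool drive_tool, never from a script. Its argument "moves" is a list of rows, each an object with "travel": the shift along the tool's x, y, z scaled (see below), a list of three; "twist": the turn about the tool's z scaled (see below). In form: [{"travel": [tx, ty, tz], "twist": twist}, ...]. A call has 1 to 12 rows; each row shifts and turns the commanded pose from where the row before left it, along the tool's axes as they then stand; what a row does not reach is not made up. The controller multiplies each number of a shift by 0.025 m and each number of a turn by 0.1 rad. A row lasts 1/12 s, in which the tool goes at most 41.7 mm and 7.16 degrees, less where a joint would pass 70% of its speed; a pose out of reach is approached as far as the arm can. A call with a number of a shift or a turn outside -1 to 1 is refused whole. A call with a gripper value outside its range is refused whole. "fingers" is the gripper command: -1 is fully open, 1 is shut, values between are in proportion, set as the call begins (left out, the last holds). The fingers move at their own pace and stop on an object; "force" is the grip in N (left out, the last holds). Time passes only in rows, so rows that do not move let the fingers close. It gives the time, the measured TCP pose, the force, the opening and the grip force at its end, in the units of the state.
- manip.observe(): the state, without advancing time (a new reading comes with each control period).
- viewer.camera(name): name is "scene" or "top" or "wrist"; returns the picture (420x560x3 uint8, red, green, blue); there is no depth.
- viewer.camera_params(name): a dict with "vertical_fov" (degrees; the focal length in pixels is half the picture's height over the tangent of half this angle, whatever the lens; pixels are square), "cx", "cy" (the principal point, pixels), "world_to_cam" (4x4, takes a point from world to camera coordinates); the wrist camera has in their place "mount" (4x4, takes a point from camera to tool coordinates, whose origin is the TCP and whose axes are the flange's). Camera axes: x right, y down, z forward; pixel columns grow to the right and rows downward; lengths in mm; the calibration is good to about 2 mm. The wrist camera is an equidistant fisheye: a pixel r from the principal point sees the ray r / f radians off the axis. A picture is of the moment at which its call begins: read the wrist's pose just before it. camera_params takes no time and is no camera call.
- manip.job_done(): hands the job in; it is judged then, once.
The state is a dict: "time": time; "joint_pos": joint angles; "joint_velocities": joint speeds; "tau": joint torques, N m; "position": TCP position; "eef_rot": TCP orientation; "wrist_force": force on the tool from outside, world axes, zero at the start; "torque": the same for the moment, N m; "opening": finger opening in mm; "finger_force": force on a finger pad.
Only numpy, scipy, OpenCV 4.12 (cv2) and the standard library are available. Lean on these libraries where they do the work, as an engineer would, in place of code of your own. Each camera call takes 0.05 s, during which the arm holds its last target. There are 200 camera calls.

### The job

The four loose walnut display rings look alike, but under two of them the non-slip pad has hardened and gone slick, which you can only tell from how little such a ring drags when it is slid across the shelf. Set the two that still grip flat on the white sloping ramp, next to the coin already on display, and thread the two slick ones over the steel spindle, right down, flat one on the other on its base, for re-padding. Never let a ring slide off the ramp, and leave everything else where it is.

Things in the scene. Friction and masses are not known exactly. Their poses are not given: they have to be found in the camera images.
- ring_a: loose walnut display ring, one of four that look exactly alike: 56 mm outside diameter, 14 mm high, about 60 g, with a brass-lined 24 mm hole right through. Origin: centre of its underside, z up. Under it, out of sight, is a 2 mm thick dark pad set back 2 mm from the rim: either good (friction coefficient about 0.9) or hardened and slick (about 0.1)
- ring_b: loose walnut display ring, one of four that look exactly alike: 56 mm outside diameter, 14 mm high, about 60 g, with a brass-lined 24 mm hole right through. Origin: centre of its underside, z up. Pad as told for ring_a. Names, places and weights tell nothing about the pads, only the drag does
- ring_c: loose walnut display ring, one of four that look exactly alike: 56 mm outside diameter, 14 mm high, about 60 g, with a brass-lined 24 mm hole right through. Origin: centre of its underside, z up. Pad as told for ring_a. Two of the four rings have good pads and two have slick ones
- ring_d: loose walnut display ring, one of four that look exactly alike: 56 mm outside diameter, 14 mm high, about 60 g, with a brass-lined 24 mm hole right through. Origin: centre of its underside, z up. Pad as told for ring_a
- ramp: raked display ramp of bent white acrylic, open underneath, 100 mm deep (its x) by 260 mm long (its y), that does not move: a flat, lipless face slopes 15 degrees, low edge (20 mm high) at its -x side, towards the robot, high edge (47 mm) at +x. Origin: centre of its footprint at shelf height, z up. See ramp_face
- ramp_face (a point): middle of the ramp's sloping face, 34 mm above the shelf: z is the face's normal, x points up the slope, y along the ramp. The face measures 104 mm (x) by 260 mm (y). A coin on display stands near its +y end; it is free from y = -130 to about +50 mm, room for two rings side by side. A slick ring left here slides off the low edge
- spindle: storage spindle that does not move: round wooden base 90 mm in diameter and 12 mm thick, and in its middle an upright steel shaft 18 mm in diameter whose rounded top (the last 12 mm taper) is 98 mm above the shelf. Origin: centre of the base's underside, on the shaft's axis, z up. Rings threaded over the shaft lie flat on the base, one on the other: undersides 12 and 26 mm above the shelf
- shown: coin already on display, loose on the ramp's face: a ring like the others (56 mm) with a clear capsule and a gold-coloured coin lying on it, 21 mm high in all; not to be moved. Origin: centre of its underside
- bowl: cream porcelain sorting bowl with some coins in it, 110 mm in diameter, 42 mm high, loose, not to be moved. Origin: centre of its underside
- tin: squat pewter coin tin with a domed lid, 90 mm in diameter, 58 mm high with its knob, loose, not to be moved. Origin: centre of its underside
- tube: aluminium coin tube standing upright, 35 mm in diameter, 62 mm high, loose, not to be moved. Origin: centre of its underside
- loupe: loupe lying flat: brass lens rim 54 mm in diameter with a horn handle along its -x, reaching 97 mm from the lens centre; 11 mm high, loose, not to be moved. Origin: under the lens centre
Things that resemble listed ones, but are neither listed nor needed, are in the scene too. What is shaped like the ring_a but pink is not meant. Leave any red look-alike of the ring_d alone.

How it is judged (in metres and radians):
At the end, for the whole second after the job is handed in: Two rings rest on the ramp's sloping face, flat on it and at rest, with no more than about 4 mm over any edge; the other two are threaded on the spindle's shaft, flat on its base and on each other, at rest. (A slick ring cannot stay on the ramp.) (linear speed of each of ring_a, ring_b, ring_c, ring_d below 0.02 m/s and (((x of ring_a in the frame of ramp_face between -0.027 and 0.027 m and y of ring_a in the frame of ramp_face between -0.105 and 0.105 m and z of ring_a in the frame of ramp_face between -0.003 and 0.003 m and angle between the z axis of ring_a and the z axis of ramp_face, either way round below 0.08 rad) and (x of ring_b in the frame of ramp_face between -0.027 and 0.027 m and y of ring_b in the frame of ramp_face between -0.105 and 0.105 m and z of ring_b in the frame of ramp_face between -0.003 and 0.003 m and angle between the z axis of ring_b and the z axis of ramp_face, either way round below 0.08 rad) and (horizontal distance between ring_c and spindle below 0.006 m and z of ring_c in the frame of spindle between 0.008 and 0.03 m and angle between ring_c's own z axis and vertical below 0.08 rad) and (horizontal distance between ring_d and spindle below 0.006 m and z of ring_d in the frame of spindle between 0.008 and 0.03 m and angle between ring_d's own z axis and vertical below 0.08 rad)) or ((x of ring_a in the frame of ramp_face between -0.027 and 0.027 m and y of ring_a in the frame of ramp_face between -0.105 and 0.105 m and z of ring_a in the frame of ramp_face between -0.003 and 0.003 m and angle between the z axis of ring_a and the z axis of ramp_face, either way round below 0.08 rad) and (horizontal distance between ring_b and spindle below 0.006 m and z of ring_b in the frame of spindle between 0.008 and 0.03 m and angle between ring_b's own z axis and vertical below 0.08 rad) and (x of ring_c in the frame of ramp_face between -0.027 and 0.027 m and y of ring_c in the frame of ramp_face between -0.105 and 0.105 m and z of ring_c in the frame of ramp_face between -0.003 and 0.003 m and angle between the z axis of ring_c and the z axis of ramp_face, either way round below 0.08 rad) and (horizontal distance between ring_d and spindle below 0.006 m and z of ring_d in the frame of spindle between 0.008 and 0.03 m and angle between ring_d's own z axis and vertical below 0.08 rad)) or ((x of ring_a in the frame of ramp_face between -0.027 and 0.027 m and y of ring_a in the frame of ramp_face between -0.105 and 0.105 m and z of ring_a in the frame of ramp_face between -0.003 and 0.003 m and angle between the z axis of ring_a and the z axis of ramp_face, either way round below 0.08 rad) and (horizontal distance between ring_b and spindle below 0.006 m and z of ring_b in the frame of spindle between 0.008 and 0.03 m and angle between ring_b's own z axis and vertical below 0.08 rad) and (horizontal distance between ring_c and spindle below 0.006 m and z of ring_c in the frame of spindle between 0.008 and 0.03 m and angle between ring_c's own z axis and vertical below 0.08 rad) and (x of ring_d in the frame of ramp_face between -0.027 and 0.027 m and y of ring_d in the frame of ramp_face between -0.105 and 0.105 m and z of ring_d in the frame of ramp_face between -0.003 and 0.003 m and angle between the z axis of ring_d and the z axis of ramp_face, either way round below 0.08 rad)) or ((horizontal distance between ring_a and spindle below 0.006 m and z of ring_a in the frame of spindle between 0.008 and 0.03 m and angle between ring_a's own z axis and vertical below 0.08 rad) and (x of ring_b in the frame of ramp_face between -0.027 and 0.027 m and y of ring_b in the frame of ramp_face between -0.105 and 0.105 m and z of ring_b in the frame of ramp_face between -0.003 and 0.003 m and angle between the z axis of ring_b and the z axis of ramp_face, either way round below 0.08 rad) and (x of ring_c in the frame of ramp_face between -0.027 and 0.027 m and y of ring_c in the frame of ramp_face between -0.105 and 0.105 m and z of ring_c in the frame of ramp_face between -0.003 and 0.003 m and angle between the z axis of ring_c and the z axis of ramp_face, either way round below 0.08 rad) and (horizontal distance between ring_d and spindle below 0.006 m and z of ring_d in the frame of spindle between 0.008 and 0.03 m and angle between ring_d's own z axis and vertical below 0.08 rad)) or ((horizontal distance between ring_a and spindle below 0.006 m and z of ring_a in the frame of spindle between 0.008 and 0.03 m and angle between ring_a's own z axis and vertical below 0.08 rad) and (x of ring_b in the frame of ramp_face between -0.027 and 0.027 m and y of ring_b in the frame of ramp_face between -0.105 and 0.105 m and z of ring_b in the frame of ramp_face between -0.003 and 0.003 m and angle between the z axis of ring_b and the z axis of ramp_face, either way round below 0.08 rad) and (horizontal distance between ring_c and spindle below 0.006 m and z of ring_c in the frame of spindle between 0.008 and 0.03 m and angle between ring_c's own z axis and vertical below 0.08 rad) and (x of ring_d in the frame of ramp_face between -0.027 and 0.027 m and y of ring_d in the frame of ramp_face between -0.105 and 0.105 m and z of ring_d in the frame of ramp_face between -0.003 and 0.003 m and angle between the z axis of ring_d and the z axis of ramp_face, either way round below 0.08 rad)) or ((horizontal distance between ring_a and spindle below 0.006 m and z of ring_a in the frame of spindle between 0.008 and 0.03 m and angle between ring_a's own z axis and vertical below 0.08 rad) and (horizontal distance between ring_b and spindle below 0.006 m and z of ring_b in the frame of spindle between 0.008 and 0.03 m and angle between ring_b's own z axis and vertical below 0.08 rad) and (x of ring_c in the frame of ramp_face between -0.027 and 0.027 m and y of ring_c in the frame of ramp_face between -0.105 and 0.105 m and z of ring_c in the frame of ramp_face between -0.003 and 0.003 m and angle between the z axis of ring_c and the z axis of ramp_face, either way round below 0.08 rad) and (x of ring_d in the frame of ramp_face between -0.027 and 0.027 m and y of ring_d in the frame of ramp_face between -0.105 and 0.105 m and z of ring_d in the frame of ramp_face between -0.003 and 0.003 m and angle between the z axis of ring_d and the z axis of ramp_face, either way round below 0.08 rad)))); the robot touches nothing.
It fails at once if a ring slides off the ramp's low edge ((contact force between ring_a and ramp above 0.02 N and not (contact force between ring_a and the fingers above 0.01 N) and x of ring_a in the frame of ramp_face below -0.036 m) or (contact force between ring_b and ramp above 0.02 N and not (contact force between ring_b and the fingers above 0.01 N) and x of ring_b in the frame of ramp_face below -0.036 m) or (contact force between ring_c and ramp above 0.02 N and not (contact force between ring_c and the fingers above 0.01 N) and x of ring_c in the frame of ramp_face below -0.036 m) or (contact force between ring_d and ramp above 0.02 N and not (contact force between ring_d and the fingers above 0.01 N) and x of ring_d in the frame of ramp_face below -0.036 m)).
It fails at once if the coin on display, the bowl, the tin, the tube or the loupe is moved more than 15 mm (distance of any of shown, bowl, tin, tube, loupe from where it was at the start of the episode above 0.015 m).
It also fails if it takes over 72 s, if anything falls off the work surface, if the arm or the gripper's body presses on something with over 40 N, if the wrist force passes 120 N, or if a joint passes its speed limit or range.

## Working session

There is one attempt and no reset: what is moved stays moved. The work goes in short steps, Python scripts to look and compute and a tool call to move; the robot and the scene stay as the last step left them, time stands still between calls to the robot, and variables do not carry over. Pictures are saved under pics/ and viewed, at most 10 in all, crops included, and the job is handed in when it is done.

Besides the shell and the picture viewer there is one more tool, called after "Request:" as a command line: name --argument value ..., lists and objects as JSON in quotes. drive_tool: Moves the arm, as the interface text tells. Its arguments: {"type":"object","properties":{"moves":{"type":"array"},"fingers":{"type":"number"},"force":{"type":"number"}},"required":["moves"]}

```bash
mkdir -p pics; ls
python3 - <<'E'
from workcell import manip, viewer
import cv2
print(manip.observe())
for n in("top","scene"):
    cv2.imwrite(f"pics/{n}0.png",viewer.camera(n)[:,:,::-1]); print(viewer.camera_params(n))
print(viewer.camera_params("wrist"))
E
```

```text
pics
{'time': 0.0, 'joint_pos': array([ 5.38914874e+01,  1.79589014e+01,  8.58528147e+01, -2.64996441e-05,
        7.62607650e+01, -1.27985051e+01]), 'joint_velocities': array([ 0.08614201,  0.06181056, -0.07099949, -0.02322254, -0.09747842,
        0.05434441]), 'tau': array([-5.63192516e-04, -4.02211797e+01, -2.52270949e+01,  6.94728876e-02,
        3.52494582e-02, -1.12283676e-04]), 'position': array([207.64810676, 482.01494051, 302.17371388]), 'eef_rot': array([-1.79929314e+02, -1.60311360e-02,  1.56689989e+02]), 'wrist_force': array([-0.65765391, -0.05332577,  0.09344439]), 'torque': array([-0.00226722, -0.03221605,  0.00188265]), 'finger_force': 0.0, 'opening': 88.25641409367465}
{'vertical_fov': 45.89749712386484, 'cx': 280.420204103346, 'cy': 209.3757892649576, 'world_to_cam': array([[ 1.35831793e-02, -9.99800057e-01, -1.46745774e-02,
         4.36817803e+01],
       [-9.89453907e-01, -1.13231141e-02, -1.44404821e-01,
         5.38193441e+02],
       [ 1.44209786e-01,  1.64812946e-02, -9.89409877e-01,
         1.12283779e+03],
       [ 0.00000000e+00,  0.00000000e+00,  0.0000
[... 221 characters left out ...]
+02],
       [ 6.29171099e-01,  3.66231616e-01, -6.85578684e-01,
        -2.89680858e+02],
       [-5.94804143e-01, -3.40935840e-01, -7.27990924e-01,
         1.43008510e+03],
       [ 0.00000000e+00,  0.00000000e+00,  0.00000000e+00,
         1.00000000e+00]])}
{'vertical_fov': 65.70646984690485, 'cx': 280.5837240589157, 'cy': 206.66702368507296, 'mount': array([[ 8.22430460e-06, -9.64122568e-01, -2.65457479e-01,
         6.73398271e+01],
       [ 9.99999981e-01, -4.40439445e-05,  1.90946081e-04,
        -4.52630588e-01],
       [-1.95787221e-04, -2.65457475e-01,  9.64122550e-01,
        -8.13910639e+01],
       [ 0.00000000e+00,  0.00000000e+00,  0.00000000e+00,
         1.00000000e+00]])}
```

View pics/top0.png

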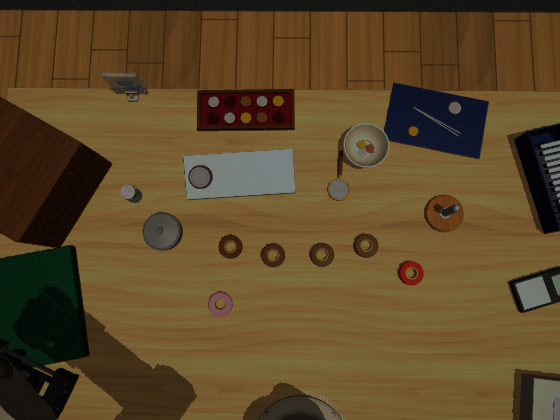

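View pics/scene0.png

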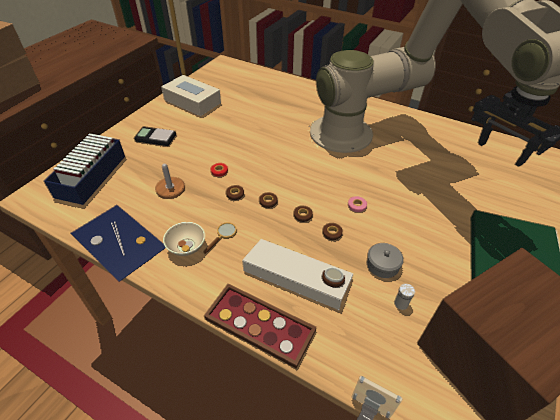

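The top view shows the four walnut rings at (231,246), (273,255), (321,254) and (366,245). The ramp corners are near (184,156), (293,150), (296,193) and (187,199), the spindle base is at (444,213) and its shaft tip at about (455,209). The pink ring (220,304) and red ring (411,273) are decoys. The scene view agrees.

```bash
cat > h.py <<'E'
import numpy as np, cv2
from scipy.spatial.transform import Rotation as Ro
from workcell import manip, viewer
def tool():
    s=manip.observe(); T=np.eye(4); T[:3,:3]=Ro.from_euler('xyz',s['eef_rot'],degrees=True).as_matrix(); T[:3,3]=s['position']; return T
def ray(name,uv,T=None):
    p=viewer.camera_params(name); f=210/np.tan(np.radians(p['vertical_fov']/2))
    d=np.array([(uv[0]-p['cx'])/f,(uv[1]-p['cy'])/f])
    if name=="wrist":
        r=np.hypot(*d); k=np.sin(r)/max(r,1e-9); c=np.array([d[0]*k,d[1]*k,np.cos(r)]); M=T@p['mount']
    else: c=np.array([d[0],d[1],1]); M=np.linalg.inv(p['world_to_cam'])
    return M[:3,3],M[:3,:3]@c
def onz(name,uv,z,T=None):
    o,d=ray(name,uv,T); return (o+d*(z-o[2])/d[2])[:2].round(1)
def blobs(img,mask,amin=60):
    n,l,s,c=cv2.connectedComponentsWithStats(cv2.morphologyEx(mask.astype(np.uint8),cv2.MORPH_CLOSE,np.ones((3,3)))) 
    return [(c[i],s[i]) for i in range(1,n) if s[i][4]>amin]
E
python3 - <<'E'
from h import *
i=cv2.imread('pics/top0.png'); h=cv2.cvtColor(i,cv2.COLOR_BGR2HSV)
for p in [(222,246),(266,262),(330,254),(150,150),(444,228),(240,175),(280,180),(403,273)]: print(p,i[p[1],p[0]],h[p[1],p[0]])
m=np.zeros(i.shape[:2],np.uint8)
for c in [(231,246),(273,255),(321,254),(366,245)]:
    x,y=c; sub=(h[y-20:y+20,x-20:x+20,2]<75)
    b=max(blobs(i,sub),key=lambda b:b[1][4]); 
    cs,_=cv2.findContours(sub.astype(np.uint8),cv2.RETR_EXTERNAL,cv2.CHAIN_APPROX_NONE); k=max(cs,key=cv2.contourArea)
    (u,v),r=cv2.minEnclosingCircle(k); M=cv2.moments(cv2.convexHull(k)); 
    g=(M['m10']/M['m00']+x-20,M['m01']/M['m00']+y-20)
    print(c,g,r,onz('top',g,9))
g=i.astype(int); w=((h[...,1]<60)&(h[...,2]>95)); w=w.astype(np.uint8); w[:140]=0;w[205:]=0;w[:,:175]=0;w[:,305:]=0
cs,_=cv2.findContours(w,cv2.RETR_EXTERNAL,cv2.CHAIN_APPROX_NONE); k=max(cs,key=cv2.contourArea)
box=cv2.boxPoints(cv2.minAreaRect(k)); print(box)
for q in box: print(q, onz('top',q,47 if q[1]<170 else 20))
print('base',onz('top',(444,213),12),'tip',onz('top',(455,209),97),'shown',onz('top',(201,177),55))
o=np.hstack([cv2.resize(i[185:300,200:480],(800,328),interpolation=2)]);cv2.imwrite('pics/c1.png',cv2.convertScaleAbs(o,alpha=1.6))
E
```

```text
(222, 246) [12 26 51] [ 11 195  51]
(266, 262) [21 37 62] [ 12 169  62]
(330, 254) [25 43 67] [ 13 160  67]
(150, 150) [ 53  96 123] [ 18 145 123]
(444, 228) [16 54 97] [ 14 213  97]
(240, 175) [126 128 120] [ 83  16 128]
(280, 180) [127 128 119] [ 87  18 128]
(403, 273) [ 14  22 121] [  2 225 121]
(231, 246) (230.07556578442654, 246.0935941695435) 12.160604476928711 [452.2 169.7]
(273, 255) (272.2118804388952, 254.57737419598942) 12.290520668029785 [433.4  68.9]
(321, 254) (320.9609169485156, 254.26832018038328) 12.501465797424316 [435.6 -46.7]
(366, 245) (364.8732394366197, 244.931744312026) 12.777032852172852 [ 459.  -150.8]
[[182.97969 155.68985]
 [291.90475 148.54724]
 [294.74768 191.9018 ]
 [185.8226  199.0444 ]]
[182.97969 155.68985] [662.5 283.2]
[291.90475 148.54724] [682.5  25.1]
[294.74768 191.9018 ] [583.1  17. ]
[185.8226 199.0444] [562.9 277.8]
base [ 537.3 -339.4] tip [ 534.5 -337.2] shown [609.7 237. ]
```

View pics/c1.png

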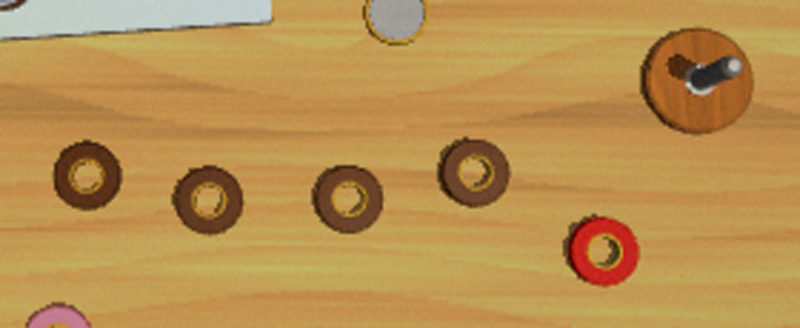

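Request:
drive_tool --moves '[{"travel": [0,0,0],"twist": -0.82},{"travel": [0,0,0],"twist": -0.82},{"travel": [0,0,0],"twist": -0.81},{"travel": [0,0,0],"twist": -0.81},{"travel": [0,0,0],"twist": -0.81},{"travel": [-0.75,-0.96,0.3],"twist": 0},{"travel": [-0.75,-0.96,0.4],"twist": 0},{"travel": [-0.75,-0.96,0.4],"twist": 0},{"travel": [-0.75,-0.96,0.4],"twist": 0},{"travel": [-0.75,-0.96,0.4],"twist": 0},{"travel": [-0.75,-0.96,0.4],"twist": 0},{"travel": [-0.75,-0.96,0.4],"twist": 0}]' --fingers -1 --force 15

```text
time: 1.1
position: [339.5, 312.8, 234.6]
eef_rot: [-180.0, -0.0, -180.0]
wrist_force: [-0.3, 0.6, 0.2]
opening: 88.1
finger_force: 0.0
```

Request:
drive_tool --moves '[{"travel": [-0.75,-0.96,0.4],"twist": 0},{"travel": [-0.75,-0.96,0.4],"twist": 0},{"travel": [-0.75,-0.96,0.4],"twist": 0},{"travel": [-0.75,-0.96,0.4],"twist": 0},{"travel": [-0.75,-0.96,0.4],"twist": 0},{"travel": [-0.75,-0.96,0.4],"twist": 0},{"travel": [0,0,0],"twist": 0}]'

```text
time: 1.68
position: [453.4, 166.8, 173.5]
eef_rot: [-179.9, -0.1, 179.8]
wrist_force: [-0.4, 0.5, -0.6]
opening: 87.9
finger_force: 0.0
```

Run:
```python
from h import *
T=tool(); i=viewer.camera("wrist")[:,:,::-1]; cv2.imwrite('pics/w1.png',i)
s=manip.observe(); print(s['time'],s['position'],s['eef_rot'],s['wrist_force'],s['opening'])
h=cv2.cvtColor(i,cv2.COLOR_BGR2HSV)
for c,st in blobs(i,(h[...,2]<80)&(h[...,1]>100),300): print(c,st,onz('wrist',c,14,T))
```

```text
1.7333 [452.23580437 168.54285854 174.17813212] [-1.79981587e+02 -1.11836899e-01  1.79818373e+02] [-0.30107684 -0.7237235  -0.07771048] 87.61184586370611
[302.4941691  220.61370262] [276 193  43  46 686] [463.2 183.1]
[165.02204659 269.83610649] [ 119  241   76   52 2404] [508.   66.2]
[ 55.64996421 263.71868289] [   0  242  111   58 2794] [509.7 -56.9]
[377.9692029  257.34963768] [367 242  27  39 552] [496.1 247.3]
[538.95543478 257.85      ] [509 242  51  44 920] [508.8 438.3]
[466.45330739 299.08560311] [453 273  24  55 514] [546.6 348.1]
```

View pics/w1.png

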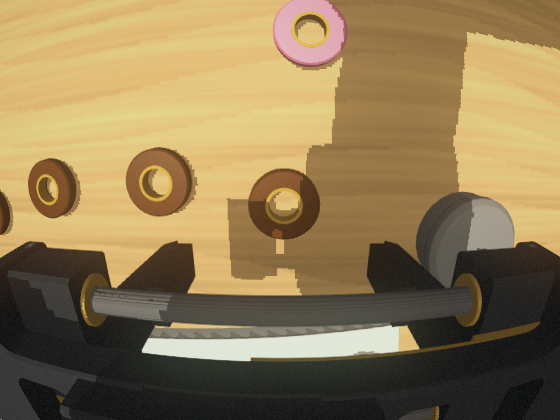

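The wrist view shows ring 1 at (284,204), its neighbour at (160,182) and the next at (52,188), with the pink decoy at (311,31).

Run:
```python
from h import *
T=np.eye(4);T[:3,:3]=Ro.from_euler('xyz',[180,-.1,179.9],degrees=True).as_matrix();T[:3,3]=[452.2,168.5,174.2]
for c in [(284,204),(159,182),(51,188)]: print(onz('wrist',c,14,T))
```

```text
[448.8 170.5]
[430.4  71.5]
[432.8 -42. ]
```

Request:
drive_tool --moves '[{"travel": [0.08,0.06,0.8],"twist": 0},{"travel": [0,0,0.9],"twist": 0},{"travel": [0,0,0.9],"twist": 0},{"travel": [0,0,0.9],"twist": 0},{"travel": [0,0,0.7],"twist": 0},{"travel": [0,0,0],"twist": 0}]'

```text
time: 2.23
position: [447.6, 172.3, 67.9]
eef_rot: [-180.0, -0.3, -179.9]
wrist_force: [-0.4, 0.2, -0.8]
opening: 88.0
finger_force: 0.0
```

Request:
drive_tool --moves '[{"travel": [0,0,0],"twist": 0},{"travel": [0,0,0],"twist": 0},{"travel": [0,0,0],"twist": 0},{"travel": [0,0,0],"twist": 0},{"travel": [0,0,0],"twist": 0},{"travel": [0,0,0],"twist": 0},{"travel": [0,0,0],"twist": 0},{"travel": [0,0,0],"twist": 0}]' --fingers 1 --force 25

```text
time: 2.9
position: [449.8, 171.8, 70.9]
eef_rot: [180.0, 0.1, -180.0]
wrist_force: [-1.2, -0.1, 7.5]
opening: 54.2
finger_force: 25.0
```

Request:
drive_tool --moves '[{"travel": [0,0,0.06],"twist": 0},{"travel": [0,0,0],"twist": 0}]'

```text
time: 3.07
position: [450.0, 171.8, 70.3]
eef_rot: [180.0, 0.1, -180.0]
wrist_force: [-6.1, -2.2, 20.0]
opening: 54.4
finger_force: 25.0
```

Request:
drive_tool --moves '[{"travel": [0,0,-0.02],"twist": 0},{"travel": [0,-0.1,0],"twist": 0},{"travel": [0,-0.1,0],"twist": 0},{"travel": [0,-0.1,0],"twist": 0}]'

```text
time: 3.4
position: [450.4, 164.9, 70.4]
eef_rot: [179.9, 0.2, 180.0]
wrist_force: [0.2, 7.4, 10.6]
opening: 54.7
finger_force: 25.0
```

Request:
drive_tool --moves '[{"travel": [0,-0.1,0],"twist": 0},{"travel": [0,-0.1,0],"twist": 0}]'

```text
time: 3.57
position: [450.5, 159.9, 70.4]
eef_rot: [179.9, 0.2, 180.0]
wrist_force: [0.0, 7.1, 9.1]
opening: 54.3
finger_force: 25.0
```

Request:
drive_tool --moves '[{"travel": [0,0,-0.6],"twist": 0},{"travel": [0,0,-0.9],"twist": 0},{"travel": [0,0,-0.9],"twist": 0},{"travel": [-0.4,0,-0.8],"twist": 0},{"travel": [-0.9,-0.08,0],"twist": 0},{"travel": [-0.9,-0.08,0],"twist": 0},{"travel": [-0.9,-0.08,0],"twist": 0},{"travel": [-0.9,-0.08,0],"twist": 0},{"travel": [-0.9,-0.08,0],"twist": 0},{"travel": [-0.9,-0.08,0],"twist": 0},{"travel": [-0.9,-0.08,0],"twist": 0},{"travel": [-0.34,0,0],"twist": 0}]'

```text
time: 4.57
position: [627.5, 144.6, 149.0]
eef_rot: [-180.0, 0.1, 180.0]
wrist_force: [-0.0, -0.5, 0.4]
opening: 54.2
finger_force: 25.0
```

Request:
drive_tool --moves '[{"travel": [0,0,0],"twist": 0},{"travel": [0,0,0],"twist": 0}]'

```text
time: 4.73
position: [625.2, 145.2, 148.7]
eef_rot: [-180.0, -0.1, -180.0]
wrist_force: [-0.7, 0.4, -0.3]
opening: 54.4
finger_force: 25.0
```

Run:
```python
from h import *
i=viewer.camera("wrist")[:,:,::-1]; j=viewer.camera("scene")[:,:,::-1]
s=manip.observe(); print(s['time'],s['position'],s['eef_rot'],s['wrist_force'],s['opening'])
cv2.imwrite('pics/w2.png',np.hstack([cv2.resize(i,(400,300)),cv2.resize(j[180:360,200:440],(400,300))]))
```

```text
4.8333 [624.75978401 145.40740315 149.10139493] [-1.79998881e+02 -5.44504611e-02 -1.79974928e+02] [-0.33076112  0.24896882 -0.68383172] 54.111356987172066
```

View pics/w2.png

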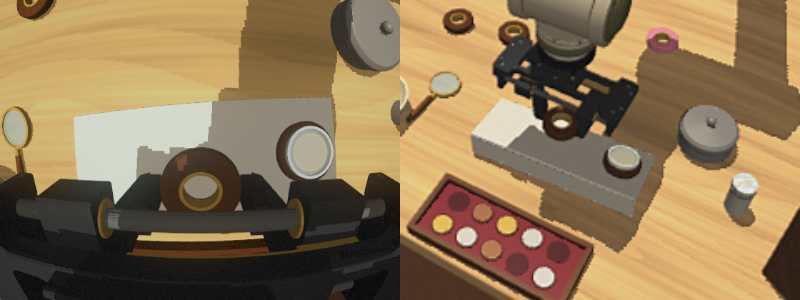

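The ring is held over the ramp's free part, at wrist-crop pixel (200,180), with the displayed coin clear to the right at (305,150).

Request:
drive_tool --moves '[{"travel": [0,0,0.5],"twist": 0},{"travel": [0,0,0.5],"twist": 0},{"travel": [0,0,0.36],"twist": 0},{"travel": [0,0,0],"twist": 0}]' --force 6

```text
time: 5.17
position: [624.3, 145.2, 112.2]
eef_rot: [-180.0, -0.3, -180.0]
wrist_force: [-0.3, 0.3, -0.0]
opening: 54.7
finger_force: 6.0
```

Request:
drive_tool --moves '[{"travel": [0,0,0.08],"twist": 0},{"travel": [0,0,0.08],"twist": 0},{"travel": [0,0,0],"twist": 0}]'

```text
time: 5.42
position: [625.6, 145.2, 111.2]
eef_rot: [-180.0, 0.0, -180.0]
wrist_force: [-0.1, -0.2, 0.3]
opening: 55.2
finger_force: 6.0
```

Request:
drive_tool --moves '[{"travel": [0,0,0.08],"twist": 0},{"travel": [0,0,0],"twist": 0}]'

```text
time: 5.58
position: [625.6, 145.2, 109.2]
eef_rot: [-180.0, 0.0, -180.0]
wrist_force: [-1.0, -0.2, 0.7]
opening: 55.2
finger_force: 6.0
```

Run:
```python
from h import *
i=viewer.camera("wrist")[:,:,::-1]; j=viewer.camera("scene")[:,:,::-1]
s=manip.observe(); print(s['time'],s['position'],s['eef_rot'],s['wrist_force'],s['opening'])
cv2.imwrite('pics/w3.png',np.hstack([cv2.resize(i,(400,300)),cv2.resize(j[200:320,250:410],(400,300))]))
```

```text
5.6833 [625.64320084 145.20658195 109.42146656] [-1.79995480e+02  2.19717156e-02 -1.79988343e+02] [-0.56237326 -0.34608611 -0.40636092] 55.09830392313469
```

View pics/w3.png

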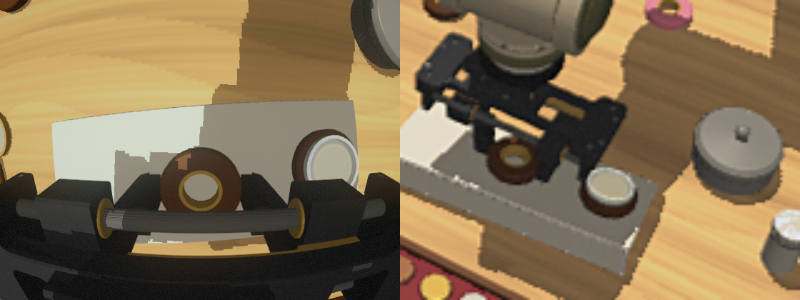

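The ring sits just above the face with no contact force yet, so I'll go a bit lower and look for contact.

Request:
drive_tool --moves '[{"travel": [0,0,0.06],"twist": 0},{"travel": [0,0,0.06],"twist": 0},{"travel": [0,0,0],"twist": 0}]'

```text
time: 5.93
position: [625.6, 145.2, 106.2]
eef_rot: [-180.0, -0.0, -180.0]
wrist_force: [-1.0, -0.0, 1.4]
opening: 54.8
finger_force: 6.0
```

Request:
drive_tool --moves '[{"travel": [0,0,0.06],"twist": 0},{"travel": [0,0,0],"twist": 0}]'

```text
time: 6.1
position: [625.7, 145.4, 105.0]
eef_rot: [180.0, 0.0, -180.0]
wrist_force: [-0.8, 0.2, 2.4]
opening: 54.9
finger_force: 6.0
```

Request:
drive_tool --moves '[{"travel": [0,0,0],"twist": 0},{"travel": [0,0,0],"twist": 0},{"travel": [0,0,0],"twist": 0},{"travel": [0,0,-0.2],"twist": 0},{"travel": [0,0,-0.6],"twist": 0},{"travel": [0,0,-0.9],"twist": 0},{"travel": [0,0,-0.9],"twist": 0},{"travel": [0.5,-0.3,0],"twist": 0},{"travel": [0.9,-0.4,0],"twist": 0},{"travel": [0.9,-0.4,0],"twist": 0},{"travel": [0.9,-0.4,0],"twist": 0},{"travel": [0.9,-0.4,0],"twist": 0}]' --fingers -0.5

```text
time: 7.1
position: [522.0, 97.3, 170.0]
eef_rot: [-180.0, 0.0, -180.0]
wrist_force: [0.7, -0.0, -0.2]
opening: 65.9
finger_force: 0.0
```

Request:
drive_tool --moves '[{"travel": [0.9,-0.4,0],"twist": 0},{"travel": [0.9,-0.4,0],"twist": 0},{"travel": [0.9,-0.4,0],"twist": 0},{"travel": [0.6,-0.1,0],"twist": 0},{"travel": [0,0,0],"twist": 0},{"travel": [0,0,0],"twist": 0}]' --fingers -1

```text
time: 7.6
position: [441.0, 65.1, 170.3]
eef_rot: [-180.0, 0.1, 180.0]
wrist_force: [-0.3, -0.6, -0.3]
opening: 88.0
finger_force: 0.0
```

Run:
```python
from h import *
T=tool(); i=viewer.camera("wrist")[:,:,::-1]; j=viewer.camera("scene")[:,:,::-1]; t=viewer.camera("top")[:,:,::-1]
cv2.imwrite('pics/t4.png',t); cv2.imwrite('pics/wr4.png',i); np.save('T4.npy',T)
s=manip.observe(); print(s['time'],s['position'],s['eef_rot'],s['wrist_force'],s['opening'])
cv2.imwrite('pics/w4.png',np.hstack([cv2.resize(i,(400,300)),cv2.resize(j[200:320,250:410],(400,300))]))
```

```text
7.75 [441.51145372  65.33136946 169.89310541] [-1.79995775e+02  5.19275973e-02 -1.79974218e+02] [-1.01854564  0.45833251 -0.36371701] 87.81519931940365
```

View pics/w4.png

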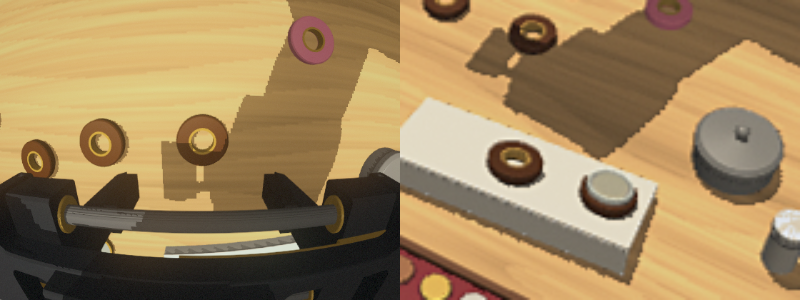

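The first ring lies flat on the ramp, at scene-crop pixel (515,160). Ring 2 is in the wrist view at about (283,196) full scale.

Run:
```python
from h import *
T=np.load('T4.npy')
for c in [(284,198),(143,199),(54,222)]: print(onz('wrist',c,14,T))
i=cv2.imread('pics/wr4.png'); h=cv2.cvtColor(i,cv2.COLOR_BGR2HSV)
m=((h[...,1]>150)&(h[...,2]>90)&(h[...,0]>18))
for c,s in blobs(i,m,60):
    if s[4]<2500: print('brass',c,s,onz('wrist',c,10,T))
```

```text
[432.3  67. ]
[432.7 -45.8]
[ 453.7 -145.3]
brass [438.7012987   54.47619048] [424  38  31  35 231] [315.1 189.8]
brass [283.142 199.612] [264 179  39  38 500] [434.6  66.4]
brass [137.23858921 202.54979253] [124 184  32  35 482] [436.6 -53.4]
brass [ 47.3884058  226.65217391] [ 38 212  22  29 345] [ 460.  -159.1]
brass [ 84.78995434 300.88127854] [ 80 274  15  52 219] [ 538.4 -132.5]
brass [476.67307692 301.21153846] [468 276  14  50 208] [539.1 261.9]
brass [152.78571429 343.77142857] [147 334  12  20  70] [582.6 -63.5]
brass [324.14619883 357.66081871] [251 352 152   9 342] [592.6 106.8]
```

Request:
drive_tool --moves '[{"travel": [0.36,0.08,0.6],"twist": 0},{"travel": [0,0,0.9],"twist": 0},{"travel": [0,0,0.9],"twist": 0},{"travel": [0,0,0.9],"twist": 0},{"travel": [0,0,0.78],"twist": 0},{"travel": [0,0,0],"twist": 0}]'

```text
time: 8.25
position: [432.1, 67.3, 65.7]
eef_rot: [180.0, -0.1, -180.0]
wrist_force: [0.7, 0.3, 0.7]
opening: 88.1
finger_force: 0.0
```

Request:
drive_tool --moves '[{"travel": [0,0,0],"twist": 0},{"travel": [0,0,0],"twist": 0},{"travel": [0,0,0],"twist": 0},{"travel": [0,0,0],"twist": 0},{"travel": [0,0,0],"twist": 0},{"travel": [0,0,0],"twist": 0},{"travel": [0,0,0],"twist": 0},{"travel": [0,0,0.04],"twist": 0}]' --fingers 1 --force 25

```text
time: 8.92
position: [431.9, 67.2, 67.7]
eef_rot: [-180.0, 0.0, -180.0]
wrist_force: [-8.6, 1.8, 34.1]
opening: 54.6
finger_force: 25.0
```

Request:
drive_tool --moves '[{"travel": [0,0.1,0],"twist": 0},{"travel": [0,0.1,0],"twist": 0},{"travel": [0,0.1,0],"twist": 0}]'

```text
time: 9.17
position: [432.7, 74.4, 67.8]
eef_rot: [-180.0, 0.2, -180.0]
wrist_force: [0.7, -3.3, 11.7]
opening: 54.2
finger_force: 25.0
```

Request:
drive_tool --moves '[{"travel": [0,0.1,0],"twist": 0},{"travel": [0,0.1,0],"twist": 0}]'

```text
time: 9.33
position: [432.7, 79.4, 67.8]
eef_rot: [-180.0, 0.2, -180.0]
wrist_force: [-0.7, -3.2, 12.1]
opening: 54.3
finger_force: 25.0
```

Ambiguous: 0.27. The fingertips may be touching the shelf, so I'll regrip higher and retest.

Request:
drive_tool --moves '[{"travel": [0,0,0],"twist": 0},{"travel": [0,0,0],"twist": 0},{"travel": [0,0,-0.1],"twist": 0},{"travel": [0,0,-0.15],"twist": 0},{"travel": [0,0,0],"twist": 0},{"travel": [0,0,0],"twist": 0}]' --fingers -0.45

```text
time: 9.83
position: [431.6, 79.7, 73.2]
eef_rot: [-180.0, 0.0, -180.0]
wrist_force: [-0.3, -0.6, 0.5]
opening: 63.9
finger_force: 0.0
```

Request:
drive_tool --moves '[{"travel": [0,0,0],"twist": 0},{"travel": [0,0,0],"twist": 0},{"travel": [0,0,0],"twist": 0},{"travel": [0,0,0],"twist": 0},{"travel": [0,0,0],"twist": 0}]' --fingers 1

```text
time: 10.25
position: [431.5, 79.7, 72.9]
eef_rot: [180.0, -0.0, -180.0]
wrist_force: [0.2, -0.4, 0.8]
opening: 54.2
finger_force: 24.9
```

Request:
drive_tool --moves '[{"travel": [0,0.1,0],"twist": 0},{"travel": [0,0.1,0],"twist": 0},{"travel": [0,0.1,0],"twist": 0}]'

```text
time: 10.5
position: [431.5, 87.5, 72.9]
eef_rot: [180.0, -0.0, -180.0]
wrist_force: [-0.4, 1.0, -0.8]
opening: 53.5
finger_force: 24.9
```

Request:
drive_tool --moves '[{"travel": [0,0,0.03],"twist": 0},{"travel": [0,-0.1,0],"twist": 0},{"travel": [0,-0.1,0],"twist": 0}]'

```text
time: 10.75
position: [432.1, 82.5, 72.9]
eef_rot: [180.0, 0.1, -180.0]
wrist_force: [0.1, 1.1, 7.7]
opening: 54.2
finger_force: 25.0
```

Request:
drive_tool --moves '[{"travel": [0,0,0.03],"twist": 0},{"travel": [0,-0.1,0],"twist": 0},{"travel": [0,-0.1,0],"twist": 0}]'

```text
time: 11.0
position: [432.7, 77.5, 72.8]
eef_rot: [180.0, 0.2, -180.0]
wrist_force: [-0.0, 3.4, 15.3]
opening: 54.2
finger_force: 25.0
```

Request:
drive_tool --moves '[{"travel": [0,-0.1,0],"twist": 0},{"travel": [0,-0.1,0],"twist": 0}]'

```text
time: 11.17
position: [432.8, 72.5, 72.8]
eef_rot: [180.0, 0.2, -180.0]
wrist_force: [0.8, 3.7, 15.7]
opening: 54.3
finger_force: 25.0
```

Ring 2 reads about 0.15–0.24, against 0.75 for ring 1, so it is slick and goes to the spindle.

Request:
drive_tool --moves '[{"travel": [0,0,-0.7],"twist": 0},{"travel": [0,0,-1],"twist": 0},{"travel": [0,0,-1],"twist": 0},{"travel": [-0.4,-0.4,-1],"twist": 0},{"travel": [-0.4,-0.9,-1],"twist": 0},{"travel": [-0.4,-1,0],"twist": 0},{"travel": [-0.4,-1,0],"twist": 0},{"travel": [-0.4,-1,0],"twist": 0},{"travel": [-0.4,-1,0],"twist": 0},{"travel": [-0.4,-1,0],"twist": 0},{"travel": [-0.4,-1,0],"twist": 0},{"travel": [-0.4,-1,0],"twist": 0}]' --force 30

```text
time: 12.17
position: [521.9, -136.4, 188.8]
eef_rot: [180.0, -0.0, -180.0]
wrist_force: [0.1, -0.8, -0.7]
opening: 53.8
finger_force: 30.0
```

Request:
drive_tool --moves '[{"travel": [-0.4,-1,0],"twist": 0},{"travel": [-0.4,-1,0],"twist": 0},{"travel": [-0.4,-1,0],"twist": 0},{"travel": [-0.32,-1,0],"twist": 0},{"travel": [0,-0.6,0],"twist": 0},{"travel": [0,0,0],"twist": 0},{"travel": [0,0,0],"twist": 0}]'

```text
time: 12.75
position: [559.2, -250.0, 188.5]
eef_rot: [180.0, -0.0, 180.0]
wrist_force: [-0.5, 0.7, 0.1]
opening: 54.1
finger_force: 30.0
```

Run:
```python
from h import *
T=tool(); i=viewer.camera("wrist")[:,:,::-1]; j=viewer.camera("scene")[:,:,::-1]
cv2.imwrite('pics/wr5.png',i); np.save('T5.npy',T)
s=manip.observe(); print(s['time'],s['position'],s['eef_rot'],s['wrist_force'],s['opening'])
cv2.imwrite('pics/w5.png',np.hstack([i[100:420],cv2.resize(j[110:270,110:230],(240,320))]))
```

```text
12.85 [ 559.39356813 -249.07591804  188.91781987] [ 1.79964141e+02 -3.18038690e-02 -1.79945289e+02] [ 0.2018153  -0.23013276 -0.93123289] 54.0566336639278
```

View pics/w5.png

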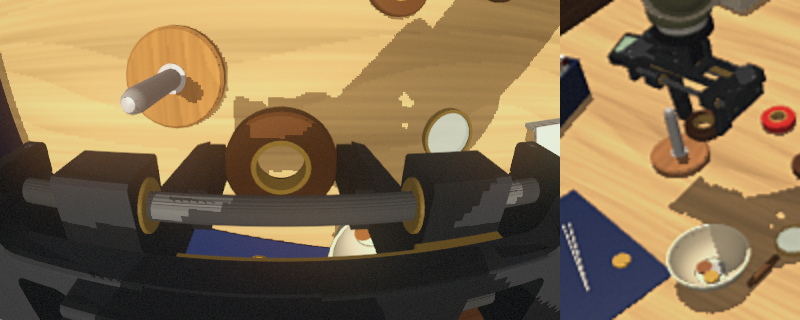

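The spindle base is centred at (176,177) in the full wrist picture, with the shaft tip at about (130,203). The held ring's hole is at about (281,267).

Run:
```python
from h import *
T=np.load('T5.npy'); i=cv2.imread('pics/wr5.png'); h=cv2.cvtColor(i,cv2.COLOR_BGR2HSV)
print('tool',T[:3,3])
for n,c,z in [('tip',(130,203),96),('tip2',(134,200),86),('base',(176,177),12),('hole',(281,267),130),('holebot',(281,270),116),('ringouterL',(225,256),126),('R',(337,256),126),('nearedge',(281,207),130)]: print(n,onz('wrist',c,z,T))
m=(h[...,1]<60)&(h[...,2]>60); m[:,:100]=0;m[:,200:]=0;m[:160]=0;m[225:]=0
cs,_=cv2.findContours(m.astype(np.uint8),cv2.RETR_EXTERNAL,cv2.CHAIN_APPROX_NONE);k=max(cs,key=cv2.contourArea);print(cv2.boundingRect(k))
w=((h[...,0]>8)&(h[...,0]<16)&(h[...,1]>110))
for q in [(150,140),(215,180)]: print(h[q[1],q[0]])
for y in range(195,320,5): print(y,h[y,281],end=';')
```

```text
tool [ 559.19892917 -250.02113983  188.50497071]
tip [ 537.1 -340.3]
tip2 [ 537.8 -342.3]
base [ 536.8 -337.6]
hole [ 559.9 -250.5]
holebot [ 568.5 -250.4]
ringouterL [ 556.1 -277.8]
R [ 556.2 -223.1]
nearedge [ 530.3 -250.5]
(120, 164, 66, 50)
[ 17 163 214]
[ 17 162 222]
195 [ 22 108 237];200 [ 18 133 167];205 [ 18 133 169];210 [ 15 177  91];215 [ 13 175 125];220 [ 13 164 138];225 [ 13 174 132];230 [ 13 172 132];235 [ 13 174 132];240 [ 17 189 104];245 [ 20 168 146];250 [ 17 131 158];255 [ 18 135 159];260 [ 18 133 163];265 [ 17 130 165];270 [ 17 131 166];275 [ 20 112 234];280 [ 20 172 107];285 [ 19 164 106];290 [ 20 175 134];295 [ 14 116  68];300 [14 56 77];305 [16 61 80];310 [12 46 83];315 [12 50 87];
```

Request:
drive_tool --moves '[{"travel": [0.2,-0.7,0],"twist": 0},{"travel": [0.2,-0.8,0],"twist": 0},{"travel": [0.2,-0.8,0],"twist": 0},{"travel": [0.2,-0.8,0],"twist": 0},{"travel": [0.09,-0.44,0],"twist": 0},{"travel": [0,0,0],"twist": 0},{"travel": [0,0,0],"twist": 0},{"travel": [0,0,0.3],"twist": 0},{"travel": [0,0,0.3],"twist": 0}]'

```text
time: 13.6
position: [537.9, -337.5, 173.7]
eef_rot: [-180.0, 0.0, -179.9]
wrist_force: [0.1, 0.6, -0.8]
opening: 53.7
finger_force: 30.0
```

Request:
drive_tool --moves '[{"travel": [0,0,0.2],"twist": 0},{"travel": [0,0,0.2],"twist": 0},{"travel": [0,0,0],"twist": 0}]'

```text
time: 13.85
position: [537.2, -338.1, 162.5]
eef_rot: [179.9, -0.1, -180.0]
wrist_force: [-0.0, -0.5, 0.0]
opening: 54.3
finger_force: 30.0
```

Run:
```python
from h import *
i=viewer.camera("wrist")[:,:,::-1]; j=viewer.camera("scene")[:,:,::-1]
s=manip.observe(); print(s['time'],s['position'],s['wrist_force'],s['opening'])
cv2.imwrite('pics/w6.png',np.hstack([i[150:350,180:380],cv2.resize(j[130:210,130:210],(400,400))[:200],cv2.resize(j[130:210,130:210],(200,200))]))
```

```text
13.95 [ 537.46619157 -338.61538681  163.77884539] [ 0.15357841 -0.65781318 -0.37108024] 53.52100676945465
```

Request:
drive_tool --moves '[{"travel": [0,0,0.2],"twist": 0},{"travel": [0,0,0.2],"twist": 0},{"travel": [0,0,0.15],"twist": 0}]'

```text
time: 14.2
position: [537.3, -338.7, 149.6]
eef_rot: [180.0, -0.0, -180.0]
wrist_force: [-0.1, -1.1, 0.4]
opening: 53.9
finger_force: 30.0
```

Request:
drive_tool --moves '[{"travel": [0,0,0.3],"twist": 0},{"travel": [0,0,0.3],"twist": 0},{"travel": [0,0,0.3],"twist": 0},{"travel": [0,0,0],"twist": 0}]'

```text
time: 14.53
position: [537.0, -338.7, 125.8]
eef_rot: [179.9, -0.1, -180.0]
wrist_force: [-0.1, -1.5, -1.4]
opening: 53.5
finger_force: 30.0
```

Request:
drive_tool --moves '[{"travel": [0,-0.04,0.3],"twist": 0},{"travel": [0,0,0.3],"twist": 0},{"travel": [0,0,0.2],"twist": 0},{"travel": [0,0,0],"twist": 0}]'

```text
time: 14.87
position: [537.0, -339.4, 106.2]
eef_rot: [179.9, -0.1, -180.0]
wrist_force: [-0.5, 0.9, -1.1]
opening: 53.9
finger_force: 30.0
```

Request:
drive_tool --moves '[{"travel": [0,0,0],"twist": 0},{"travel": [0,0,0],"twist": 0},{"travel": [0,0,0],"twist": 0},{"travel": [0,0,0],"twist": 0},{"travel": [0,0,-1],"twist": 0},{"travel": [0,0,-1],"twist": 0},{"travel": [0,0,-1],"twist": 0},{"travel": [0,0,-0.6],"twist": 0}]' --fingers -0.6

```text
time: 15.53
position: [537.8, -340.1, 200.8]
eef_rot: [-179.9, 0.2, -180.0]
wrist_force: [-0.5, -0.5, 0.4]
opening: 70.4
finger_force: 0.0
```

Request:
drive_tool --moves '[{"travel": [0.3,0.7,0],"twist": 0},{"travel": [0.4,0.95,0],"twist": 0},{"travel": [0.4,0.95,0.2],"twist": 0},{"travel": [0.4,0.95,0.2],"twist": 0},{"travel": [0.4,0.95,0.2],"twist": 0},{"travel": [0.4,0.95,0.2],"twist": 0},{"travel": [0.4,0.95,0.2],"twist": 0},{"travel": [0.4,0.95,0.2],"twist": 0},{"travel": [0.12,0.19,0],"twist": 0},{"travel": [0,0,0],"twist": 0},{"travel": [0,0,0],"twist": 0}]' --fingers -1

```text
time: 16.45
position: [457.5, -152.1, 168.4]
eef_rot: [-179.9, 0.1, -180.0]
wrist_force: [0.1, 0.1, -0.0]
opening: 88.1
finger_force: 0.0
```

Run:
```python
from h import *
T=tool(); i=viewer.camera("wrist")[:,:,::-1]; j=viewer.camera("scene")[:,:,::-1];t=viewer.camera("top")[:,:,::-1]
s=manip.observe(); print(s['time'],s['position'],s['wrist_force'],s['opening'])
cv2.imwrite('pics/w7.png',np.hstack([i[80:350,100:430],cv2.resize(j[130:220,130:220],(270,270)),cv2.resize(t[140:210,180:230],(193,270))]))
h=cv2.cvtColor(i,cv2.COLOR_BGR2HSV)
m=((h[...,1]>150)&(h[...,2]>90)&(h[...,0]>18))
for c,s in blobs(i,m,150):
    if s[4]<1500 and c[1]<280: print('brass',c,s,onz('wrist',c,10,T))
```

```text
16.6 [ 457.41373208 -152.39653842  167.99465346] [-0.30981966 -0.41847462 -0.04660538] 88.29503427269415
brass [141.58035714 129.77083333] [126 112  34  37 336] [ 394.3 -260.9]
brass [412.8189415  182.63509749] [396 164  34  36 359] [436.3 -47.9]
brass [278.67540323 212.65725806] [260 192  39  37 496] [ 461.  -154.4]
```

View pics/w7.png

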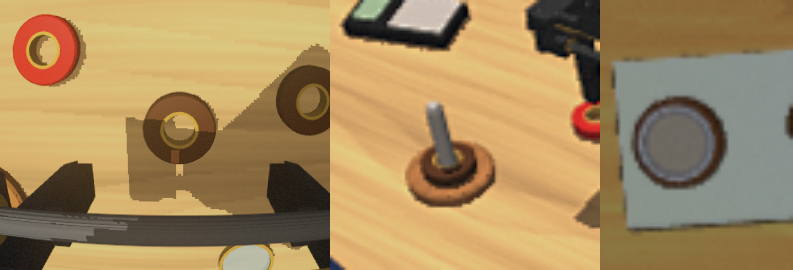

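Ring 2 is threaded and lies flat on the spindle base. Ring 4 is at about (278,211) in the wrist view, so I'll grip it next.

Request:
drive_tool --moves '[{"travel": [-0.06,-0.05,0.6],"twist": 0},{"travel": [0,0,0.9],"twist": 0},{"travel": [0,0,0.9],"twist": 0},{"travel": [0,0,0.9],"twist": 0},{"travel": [0,0,0.48],"twist": 0},{"travel": [0,0,0],"twist": 0}]'

```text
time: 17.1
position: [457.7, -152.8, 71.0]
eef_rot: [179.9, -0.2, 180.0]
wrist_force: [-0.6, 0.1, -0.8]
opening: 87.6
finger_force: 0.0
```

Request:
drive_tool --moves '[{"travel": [0,0,0],"twist": 0},{"travel": [0,0,0],"twist": 0},{"travel": [0,0,0],"twist": 0},{"travel": [0,0,0],"twist": 0},{"travel": [0,0,0],"twist": 0},{"travel": [0,0,0],"twist": 0},{"travel": [0,0,0],"twist": 0}]' --fingers 1 --force 25

```text
time: 17.68
position: [458.6, -152.7, 73.7]
eef_rot: [-180.0, 0.0, -180.0]
wrist_force: [-0.9, 0.4, 5.4]
opening: 54.3
finger_force: 25.0
```

Request:
drive_tool --moves '[{"travel": [0,0,0.03],"twist": 0},{"travel": [0,-0.1,0],"twist": 0},{"travel": [0,-0.1,0],"twist": 0}]'

```text
time: 17.93
position: [458.7, -156.4, 73.6]
eef_rot: [179.9, 0.0, 180.0]
wrist_force: [0.2, 12.4, 17.4]
opening: 54.2
finger_force: 25.0
```

Request:
drive_tool --moves '[{"travel": [0,-0.1,0],"twist": 0},{"travel": [0,-0.1,0],"twist": 0}]'

```text
time: 18.1
position: [458.8, -161.4, 73.6]
eef_rot: [179.9, 0.0, -180.0]
wrist_force: [-0.8, 13.3, 18.5]
opening: 54.6
finger_force: 25.0
```

Ring 4 reads 0.72, so it grips and goes to the ramp.

Request:
drive_tool --moves '[{"travel": [0,0,-0.7],"twist": 0},{"travel": [0,0,-1],"twist": 0},{"travel": [-0.1,0.3,-1],"twist": 0},{"travel": [-0.7,0.9,-0.5],"twist": 0},{"travel": [-0.7,0.9,0],"twist": 0},{"travel": [-0.7,0.9,0],"twist": 0},{"travel": [-0.7,0.9,0],"twist": 0},{"travel": [-0.7,0.9,0],"twist": 0},{"travel": [-0.7,0.9,0],"twist": 0},{"travel": [-0.7,0.9,0],"twist": 0},{"travel": [-0.7,0.9,0],"twist": 0},{"travel": [-0.7,0.9,0],"twist": 0}]'

```text
time: 19.1
position: [618.9, 48.8, 152.3]
eef_rot: [180.0, -0.0, -180.0]
wrist_force: [0.6, -0.6, 0.1]
opening: 54.2
finger_force: 25.0
```

Request:
drive_tool --moves '[{"travel": [-0.53,0.5,0],"twist": 0},{"travel": [0,0,0],"twist": 0},{"travel": [0,0,0],"twist": 0}]'

```text
time: 19.35
position: [631.4, 60.4, 151.9]
eef_rot: [-180.0, -0.1, -179.9]
wrist_force: [0.0, -0.4, -0.4]
opening: 54.0
finger_force: 25.0
```

Request:
drive_tool --moves '[{"travel": [0,0,0.5],"twist": 0},{"travel": [0,0,0.5],"twist": 0},{"travel": [0,0,0.4],"twist": 0},{"travel": [0,0,0.12],"twist": 0},{"travel": [0,0,0],"twist": 0}]' --force 6

```text
time: 19.77
position: [630.9, 59.6, 113.0]
eef_rot: [180.0, -0.2, 180.0]
wrist_force: [0.4, 0.1, 0.1]
opening: 55.2
finger_force: 6.0
```

Request:
drive_tool --moves '[{"travel": [0,0,0.06],"twist": 0},{"travel": [0,0,0.06],"twist": 0},{"travel": [0,0,0],"twist": 0}]'

```text
time: 20.02
position: [631.7, 59.9, 111.6]
eef_rot: [-180.0, 0.0, -180.0]
wrist_force: [-1.0, -0.0, 0.5]
opening: 54.9
finger_force: 6.0
```

Request:
drive_tool --moves '[{"travel": [0,0,0.06],"twist": 0},{"travel": [0,0,0],"twist": 0}]'

```text
time: 20.18
position: [631.6, 60.0, 110.0]
eef_rot: [-180.0, 0.0, -180.0]
wrist_force: [-0.6, -1.0, 0.4]
opening: 54.9
finger_force: 6.0
```

Now a bit lower, then release, lift and head for ring 3.

Request:
drive_tool --moves '[{"travel": [0,0,0.06],"twist": 0},{"travel": [0,0,0.03],"twist": 0},{"travel": [0,0,0],"twist": 0}]'

```text
time: 20.43
position: [631.7, 60.1, 108.0]
eef_rot: [180.0, 0.0, -180.0]
wrist_force: [-1.0, -0.0, 3.7]
opening: 55.6
finger_force: 6.0
```

Request:
drive_tool --moves '[{"travel": [0,0,0],"twist": 0},{"travel": [0,0,0],"twist": 0},{"travel": [0,0,0],"twist": 0},{"travel": [0,0,-0.2],"twist": 0},{"travel": [0,0,-0.6],"twist": 0},{"travel": [0,0,-0.8],"twist": 0},{"travel": [0,0,-0.8],"twist": 0},{"travel": [0.5,-0.3,0],"twist": 0},{"travel": [0.9,-0.5,0],"twist": 0},{"travel": [0.9,-0.5,0],"twist": 0},{"travel": [0.9,-0.5,0],"twist": 0},{"travel": [0.9,-0.5,0],"twist": 0}]' --fingers -0.5

```text
time: 21.43
position: [528.0, 2.1, 168.0]
eef_rot: [-180.0, 0.0, -180.0]
wrist_force: [0.1, 0.4, -0.7]
opening: 66.3
finger_force: 0.0
```

Request:
drive_tool --moves '[{"travel": [0.9,-0.5,0],"twist": 0},{"travel": [0.9,-0.5,0],"twist": 0},{"travel": [0.9,-0.5,0],"twist": 0},{"travel": [0.9,-0.5,0],"twist": 0},{"travel": [0.2,0,0],"twist": 0},{"travel": [0,0,0],"twist": 0},{"travel": [0,0,0],"twist": 0}]' --fingers -1

```text
time: 22.02
position: [434.8, -47.5, 168.2]
eef_rot: [-180.0, 0.1, 180.0]
wrist_force: [1.1, 0.5, 1.1]
opening: 88.4
finger_force: 0.0
```

Run:
```python
from h import *
T=tool(); i=viewer.camera("wrist")[:,:,::-1]; j=viewer.camera("scene")[:,:,::-1];t=viewer.camera("top")[:,:,::-1]
s=manip.observe(); print(s['time'],s['position'],s['wrist_force'],s['opening'])
cv2.imwrite('pics/w8.png',np.hstack([cv2.resize(j[225:325,230:370],(420,300)),cv2.resize(t[140:210,180:260],(340,300))]))
h=cv2.cvtColor(i,cv2.COLOR_BGR2HSV)
m=((h[...,1]>150)&(h[...,2]>90)&(h[...,0]>18))
for c,s in blobs(i,m,150):
    if s[4]<1500 and c[1]<280: print('brass',c,s,onz('wrist',c,10,T))
```

```text
22.1667 [434.85840922 -47.25363935 167.77003536] [-0.16070376 -0.12885878 -0.01107736] 88.08100812378707
brass [ 42.54231975 166.00626959] [ 34 150  22  32 319] [ 395.1 -263.9]
brass [278.31968811 211.75438596] [260 191  38  37 513] [437.4 -50. ]
```

View pics/w8.png

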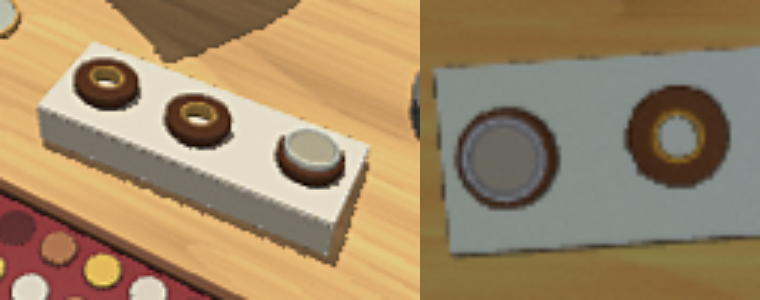

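Both gripping rings lie flat on the ramp beside the displayed coin. Now ring 3, including a drag check.

Request:
drive_tool --moves '[{"travel": [0,-0.07,0.6],"twist": 0},{"travel": [0,0,0.9],"twist": 0},{"travel": [0,0,0.9],"twist": 0},{"travel": [0,0,0.9],"twist": 0},{"travel": [0,0,0.48],"twist": 0},{"travel": [0,0,0],"twist": 0}]'

```text
time: 22.67
position: [433.6, -48.7, 71.1]
eef_rot: [179.9, -0.2, -180.0]
wrist_force: [0.6, -1.1, 0.7]
opening: 88.0
finger_force: 0.0
```

Request:
drive_tool --moves '[{"travel": [0,0,0],"twist": 0},{"travel": [0,0,0],"twist": 0},{"travel": [0,0,0],"twist": 0},{"travel": [0,0,0],"twist": 0},{"travel": [0,0,0],"twist": 0},{"travel": [0,0,0],"twist": 0},{"travel": [0,0,0],"twist": 0}]' --fingers 1 --force 25

```text
time: 23.25
position: [434.4, -49.4, 73.7]
eef_rot: [-180.0, 0.1, -180.0]
wrist_force: [-1.2, 1.1, 5.7]
opening: 54.3
finger_force: 25.0
```

Request:
drive_tool --moves '[{"travel": [0,0,0.03],"twist": 0},{"travel": [0,-0.1,0],"twist": 0},{"travel": [0,-0.1,0],"twist": 0},{"travel": [0,-0.1,0],"twist": 0}]'

```text
time: 23.58
position: [435.0, -57.0, 73.6]
eef_rot: [-180.0, 0.2, -180.0]
wrist_force: [0.3, 3.5, 14.1]
opening: 53.9
finger_force: 25.0
```

Ring 3 reads about 0.25, slick as expected.

Request:
drive_tool --moves '[{"travel": [0,0,-0.7],"twist": 0},{"travel": [0,0,-1],"twist": 0},{"travel": [0,0,-1],"twist": 0},{"travel": [-0.3,-0.4,-1],"twist": 0},{"travel": [-0.35,-0.9,-1],"twist": 0},{"travel": [-0.35,-1,0],"twist": 0},{"travel": [-0.35,-1,0],"twist": 0},{"travel": [-0.35,-1,0],"twist": 0},{"travel": [-0.35,-1,0],"twist": 0},{"travel": [-0.35,-1,0],"twist": 0},{"travel": [-0.35,-1,0],"twist": 0},{"travel": [-0.35,-1,0],"twist": 0}]' --force 30

```text
time: 24.58
position: [511.7, -265.5, 189.7]
eef_rot: [180.0, -0.0, -180.0]
wrist_force: [0.4, -0.2, -0.4]
opening: 54.0
finger_force: 30.0
```

Request:
drive_tool --moves '[{"travel": [-0.35,-1,0],"twist": 0},{"travel": [-0.35,-1,0],"twist": 0},{"travel": [-0.28,-0.98,0],"twist": 0},{"travel": [0,0,0],"twist": 0},{"travel": [0,0,0],"twist": 0},{"travel": [0,0,0],"twist": 0}]'

```text
time: 25.08
position: [535.9, -338.1, 189.5]
eef_rot: [179.9, -0.1, -180.0]
wrist_force: [-0.1, 0.5, -1.4]
opening: 53.9
finger_force: 30.0
```

Run:
```python
from h import *
T=tool(); i=viewer.camera("wrist")[:,:,::-1]; cv2.imwrite('pics/wr9.png',i)
s=manip.observe(); print(s['time'],s['position'],s['wrist_force'],s['opening'])
for n in ('wr5','wr9'):
    h=cv2.cvtColor(cv2.imread(f'pics/{n}.png'),cv2.COLOR_BGR2HSV)
    print(n,[(y,*h[y,281].tolist()) for y in range(200,300,3)])
    r=h[235]; print([(x,*r[x].tolist()) for x in list(range(218,236,2))+list(range(326,344,2))])
```

```text
25.1333 [ 535.99187323 -337.83353462  189.79817774] [ 0.59525933  0.39079033 -0.18493058] 53.89560056996121
wr5 [(200, 18, 133, 167), (203, 18, 135, 168), (206, 17, 145, 137), (209, 14, 172, 92), (212, 13, 169, 122), (215, 13, 175, 125), (218, 13, 163, 139), (221, 13, 169, 136), (224, 12, 163, 136), (227, 13, 173, 133), (230, 13, 172, 132), (233, 13, 174, 133), (236, 13, 177, 130), (239, 13, 172, 86), (242, 20, 178, 143), (245, 20, 168, 146), (248, 17, 135, 157), (251, 18, 141, 154), (254, 18, 137, 153), (257, 18, 135, 163), (260, 18, 133, 163), (263, 18, 133, 161), (266, 18, 133, 167), (269, 18, 131, 166), (272, 21, 116, 222), (275, 20, 112, 234), (278, 14, 134, 59), (281, 19, 168, 105), (284, 19, 163, 102), (287, 19, 169, 104), (290, 20, 175, 134), (293, 20, 181, 142), (296, 14, 68, 64), (299, 15, 52, 78)]
[(218, 20, 112, 236), (220, 20, 113, 236), (222, 20, 112, 236), (224, 20, 112, 236), (226, 20, 116, 235), (228, 20, 115, 236), (230, 20, 115, 235), (232, 15, 146, 108), (234, 14, 177, 91), (326, 13, 167, 78), (328, 14, 171, 76), (330, 16, 146, 115), (332, 18, 132, 156), (334, 17,
[... 475 characters left out ...]
54, 18, 133, 159), (257, 18, 136, 154), (260, 18, 132, 156), (263, 18, 136, 152), (266, 18, 135, 155), (269, 18, 134, 152), (272, 20, 118, 232), (275, 18, 139, 77), (278, 20, 173, 102), (281, 19, 178, 102), (284, 19, 159, 104), (287, 20, 173, 131), (290, 20, 188, 138), (293, 13, 152, 79), (296, 15, 81, 63), (299, 9, 56, 77)]
[(218, 23, 104, 234), (220, 23, 102, 234), (222, 23, 101, 234), (224, 23, 106, 233), (226, 23, 102, 233), (228, 22, 106, 233), (230, 16, 155, 105), (232, 14, 174, 88), (234, 14, 171, 91), (326, 12, 170, 75), (328, 14, 190, 71), (330, 16, 180, 71), (332, 17, 139, 134), (334, 18, 134, 158), (336, 18, 132, 159), (338, 19, 134, 160), (340, 18, 132, 158), (342, 18, 132, 159)]
```

Request:
drive_tool --moves '[{"travel": [-0.09,-0.05,0],"twist": 0},{"travel": [0,0,0.2],"twist": 0},{"travel": [0,0,0.3],"twist": 0},{"travel": [0,0,0.2],"twist": 0},{"travel": [0,0,0.2],"twist": 0},{"travel": [0,0,0.2],"twist": 0},{"travel": [0,0,0],"twist": 0}]'

```text
time: 25.72
position: [538.1, -339.7, 161.1]
eef_rot: [179.9, -0.1, -180.0]
wrist_force: [0.4, -0.3, -2.2]
opening: 54.2
finger_force: 30.0
```

Request:
drive_tool --moves '[{"travel": [0,0,0.2],"twist": 0},{"travel": [0,0,0.2],"twist": 0},{"travel": [0,0,0.1],"twist": 0}]'

```text
time: 25.97
position: [538.3, -339.9, 149.2]
eef_rot: [180.0, -0.0, -180.0]
wrist_force: [-0.3, -0.9, -0.2]
opening: 53.5
finger_force: 30.0
```

Request:
drive_tool --moves '[{"travel": [0,0,0.4],"twist": 0},{"travel": [0,0,0.4],"twist": 0},{"travel": [0,0,0.4],"twist": 0},{"travel": [0,0,0.3],"twist": 0},{"travel": [0,0,0.2],"twist": 0},{"travel": [0,0,0],"twist": 0}]'

```text
time: 26.47
position: [538.1, -339.7, 106.0]
eef_rot: [179.9, -0.1, -180.0]
wrist_force: [-0.1, -0.5, -0.3]
opening: 53.8
finger_force: 30.0
```

Request:
drive_tool --moves '[{"travel": [0,0,0],"twist": 0},{"travel": [0,0,0],"twist": 0},{"travel": [0,0,0],"twist": 0},{"travel": [0,0,0],"twist": 0},{"travel": [0,0,-1],"twist": 0},{"travel": [0,0,-1],"twist": 0},{"travel": [0,0,-1],"twist": 0},{"travel": [0,0,-0.8],"twist": 0},{"travel": [-0.3,0.8,0],"twist": 0},{"travel": [-0.3,0.9,0],"twist": 0},{"travel": [-0.3,0.9,0],"twist": 0},{"travel": [0,0.9,0],"twist": 0}]' --fingers -0.6

```text
time: 27.47
position: [561.6, -251.5, 202.8]
eef_rot: [-180.0, 0.1, -180.0]
wrist_force: [1.1, 0.0, 0.7]
opening: 70.4
finger_force: 0.0
```

Request:
drive_tool --moves '[{"travel": [0,0,0],"twist": 0},{"travel": [0,0,0],"twist": 0}]'

```text
time: 27.63
position: [561.1, -251.9, 203.0]
eef_rot: [-180.0, 0.0, -179.9]
wrist_force: [0.7, 1.0, 0.2]
opening: 70.6
finger_force: 0.0
```

Run:
```python
from h import *
T=tool(); i=viewer.camera("wrist")[:,:,::-1]; t=viewer.camera("top")[:,:,::-1]; j=viewer.camera("scene")[:,:,::-1]
s=manip.observe(); print(s['time'],s['position'],s['wrist_force'],s['opening'])
h=cv2.cvtColor(i,cv2.COLOR_BGR2HSV)
for c,st in blobs(i,(h[...,0]<15)&(h[...,1]>140)&(h[...,2]<165),300):
    if c[1]<260: print('wrist',c,st)
cv2.imwrite('pics/w10.png',i)
# scene-camera check: brown ring extent on the spindle, before/after
h=cv2.cvtColor(j,cv2.COLOR_BGR2HSV); a=cv2.cvtColor(cv2.imread('pics/scene0.png'),cv2.COLOR_BGR2HSV)
for n,im in (('scene',h),):
    m=(im[...,0]<16)&(im[...,1]>110)&(im[...,2]<110)
    for c,st in blobs(im,m,60):
        if 130<c[0]<360 and 150<c[1]<300: print(n,c,st)
h=cv2.cvtColor(t,cv2.COLOR_BGR2HSV); m=(h[...,2]<75)&(h[...,0]<16)
for c,st in blobs(t,m,60):
    if 180<c[0]<480 and 140<c[1]<300: print('top',c,st)
p=viewer.camera_params('scene')
for q in [(537,-339,12),(537,-339,26),(537,-339,40),(625,145,35),(632,60,35)]:
    c=p['world_to_cam']@np.array([*q,1]); f=210/np.tan(np.radians(p['vertical_fov']/2)); print(q,c[0]/c[2]*f+p['cx'],c[1]/c[2]*f+p['cy'])
```

```text
27.7833 [ 560.76327994 -253.53933639  202.62025729] [ 0.14442085 -0.99343089  0.65063491] 70.67747120358094
wrist [181.74692308 174.39307692] [ 140  143   76   69 2600]
scene [170.56402439 187.21341463] [157 174  28  25 328]
scene [211.23611111 244.94444444] [204 237  16  17  72]
scene [264.92783505 253.40721649] [255 245  21  16 194]
scene [295.6076555  265.72727273] [285 257  22  17 209]
scene [332.3364486  281.77570093] [322 271  23  16 107]
top [340.01869159 162.34579439] [338 151   8  24 107]
top [270.46153846 173.63076923] [265 159  17  23  65]
top [240.38851351 171.42905405] [229 160  24  24 296]
top [201.83333333 175.76315789] [189 165  24  24 114]
top [394.3038674  186.20441989] [380 175  26  22 181]
(537, -339, 12) 170.58734571107095 185.45105512068386
(537, -339, 26) 169.71464504580632 182.0896762514741
(537, -339, 40) 168.8270847866707 178.6710627234277
(625, 145, 35) 295.7914691793068 265.8255157549823
(632, 60, 35) 265.1784669423309 254.07657553804083
```

Run:
```python
from h import *
T=np.eye(4);T[:3,:3]=np.diag([-1,1,-1.]);T[:3,3]=[561.2,-252,203]
p=viewer.camera_params('wrist'); f=210/np.tan(np.radians(p['vertical_fov']/2)); W=np.linalg.inv(T@p['mount'])
def pr(P):
    c=W[:3,:3]@P+W[:3,3]; th=np.arctan2(np.hypot(c[0],c[1]),c[2]); return np.array([p['cx'],p['cy']])+f*th*c[:2]/np.hypot(c[0],c[1])
a=np.linspace(0,2*np.pi,90)
def box(zs,tilt=0): 
    q=np.array([pr(np.array([537+28*np.cos(t),-339+28*np.sin(t),z+tilt*28*np.cos(t)])) for t in a for z in zs]); return q.min(0).round(),q.max(0).round()
print('flat stack',box([12,40]),'tilted15',box([12,26,30,44],.25))
i=cv2.imread('pics/w10.png'); h=cv2.cvtColor(i,cv2.COLOR_BGR2HSV)
m=((h[...,1]>150)&(h[...,2]>95)&(h[...,0]>17)).astype(np.uint8); m[:130]=0;m[225:]=0;m[:,:135]=0;m[:,222:]=0
k=((h[...,0]<15)&(h[...,1]>140)&(h[...,2]<165)).astype(np.uint8);k[:140]=0;k[215:]=0;k[:,:135]=0;k[:,220:]=0
cs,_=cv2.findContours(k,cv2.RETR_CCOMP,cv2.CHAIN_APPROX_NONE); c=max(cs,key=len)
print(cv2.fitEllipse(cv2.convexHull(c)))
cs,hi=cv2.findContours(k,cv2.RETR_CCOMP,cv2.CHAIN_APPROX_NONE)
for q,hh in zip(cs,hi[0]):
    if len(q)>30: print(hh[3],len(q),cv2.boundingRect(q))
b=lambda z,x:np.array([pr(np.array([537+12*np.cos(t),-339+12*np.sin(t),z])) for t in a])
q=b(40,0); print('hole rim',q.min(0),q.max(0))
```

```text
flat stack (array([140., 140.]), array([213., 212.])) tilted15 (array([138., 139.]), array([213., 215.]))
((175.3441162109375, 176.53648376464844), (69.45101165771484, 71.80155181884766), 71.84013366699219)
-1 406 (140, 143, 72, 69)
hole rim [157.6999069 162.5495768] [185.84410596 192.29506963]
```

```bash
python3 -c "
from workcell import manip
print(manip.job_done())"
```

```text
the job is handed in; nothing more can be done
None
```

I handed the job in at about 28 s; no verdict came back. The two gripping rings (drag ratio about 0.75 and 0.72) lie flat on the ramp, and the two slick ones (about 0.25) are on the spindle; I checked the second slick ring's seating only from pixel measurements, which fit a flat stack but can't fully rule out a slight tilt.

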